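# Hold a loupe in focus over a glaze test tile

### The job

The glaze test tile on the inspection stand is to be looked at under magnification. First flip the stand's toggle switch over to on (lever leaning away from the robot) to light it, then take the loupe by its handle from its wooden rest and hold it over the tile: lens level, centred over the tile, and at the height marked by the flange of the brass collar on the gauge post. Finish while still holding it there steadily in mid-air; do not shift the tile or the collar, and leave the other things on the table where they are.

Things in the scene. Friction and masses are not known exactly. Their poses are not given: they have to be found in the camera images.
- stand: aluminium inspection stand, fixed; base plate 14 mm thick, x -52 to +73 mm, y -100 to +100 mm; origin on the table; its x points away from the robot, y left, z up. The tile lies on the right half (about y = -40 mm) between two white light bars (25 mm high over the table); gauge post behind the tile at x = 60, y = -40 mm; switch on the left half at x = 0, y = 60 mm
- toggle (a joint): toggle switch lever in rad: 0 = off, leaning 0.5 rad towards the stand's -x (to the robot); 1.0 = on, leaning 0.5 rad towards +x. Over-centre: the weighted lever falls to the nearer end once past the middle (0.5) and stays there; about 0.6 N at the ball flips it
- switch_tip (a point): centre of the black ball, 18 mm across, at the end of the toggle lever; 50 mm from the pivot
- switch_pivot (a point): pivot of the toggle lever, 34 mm over the table, in a housing 44 x 38 mm whose top is 38 mm (pivot boss 43 mm) over the table; the lever swings in the stand's x-z plane through this point
- focus_mark (a point): centre of the flange (disc 26 mm across, 3 mm thick) of the brass collar on the steel gauge post: the height for the lens centre, 85 to 115 mm over the table. Collar body 18 mm across, 14 mm high, held by friction (3 N moves it); post 10 mm thick, top 132 mm over the table. Axes as the stand's
- tile: the test tile to inspect, 50 x 50 x 7 mm, loose, lying flat on the stand; origin at the centre of its underside
- tile_top (a point): centre of the tile's upper face
- loupe_rest: wooden rest, fixed: foot 125 x 60 mm, 8 mm thick; two uprights 8 mm thick at x = +38 and -45 mm with notches 20 mm wide, notch floors 45 mm and cheek tops 55 mm over the table. Origin on the table under the handle's grip point; x along the handle towards the lens
- loupe: loupe (round magnifier), 70 to 120 g: steel-rimmed lens 68 mm across, 8 mm thick; black square handle, 16 x 16 mm in section; origin at the lens centre; z up as it lies, x from handle to lens; handle from x = -38 to -154 mm, centred on the lens plane. It lies level in the rest's notches, handle centre line 53 mm over the table; centre of mass 86 mm from the lens centre
- lens (a point): centre of the lens, in mid-thickness
- handle_grip (a point): place on the handle centre line, 85 mm from the lens centre and near the centre of mass, between the uprights of the rest
- jar: bystander: small white-capped jar, 38 mm across, 48 mm high, loose at the back middle of the table; origin at its underside
- spare_tile: bystander: another test tile, 50 x 50 x 7 mm, loose on the table itself between stand and rest; origin at its underside
Not all that is in view belongs to the job. What is shaped like the tile but red is not meant.

How it is judged:
On the way, in this order (a step that is already met when the one before it is completed fails the run):
1. the toggle switch is flipped fully on, before the loupe leaves its rest (value of joint toggle above 0.9 rad and distance of lens from where it was at the start of the episode below 0.02 m), for 0.2 s.
2. the loupe is lifted clear of its rest in the gripper (height (world z) of handle_grip above 0.07 m and contact force between loupe and the fingers above 0.5 N and contact force between loupe and loupe_rest below 0.2 N), for 0.2 s.
At the end, for the whole second after the job is handed in: Switch on (joint above 0.9); lens centre within 12 mm horizontally of the tile's centre and within 6 mm of the collar flange's height; loupe level within 0.10 rad, right way up, still (under 20 mm/s and 0.2 rad/s), gripped by the fingers and touching nothing else (value of joint toggle above 0.9 rad and horizontal distance between lens and tile_top below 0.012 m and z of lens in the frame of focus_mark between -0.006 and 0.006 m and angle between loupe's own z axis and vertical below 0.1 rad and linear speed of loupe below 0.02 m/s and angular speed of loupe below 0.2 rad/s and contact force between loupe and the fingers above 0.5 N and contact force between loupe and stand below 0.2 N and contact force between loupe and tile below 0.2 N and contact force between loupe and loupe_rest below 0.2 N and contact force between loupe and jar below 0.2 N and contact force between loupe and spare_tile below 0.2 N); the arm keeps its last pose, push and grip.
It fails at once if the tile on the stand is shifted by more than 6 mm (distance of tile from where it was at the start of the episode above 0.006 m).
It fails at once if the collar is shifted by more than 3 mm (distance of focus_mark from where it was at the start of the episode above 0.003 m).
It fails at once if a loose bystander (jar, spare tile) is shifted by more than 15 mm (distance of any of jar, spare_tile from where it was at the start of the episode above 0.015 m).
It also fails if it takes over 58 s, if anything falls off the work surface, if the arm or the gripper's body presses on something with over 40 N, if the wrist force passes 120 N, or if a joint passes its speed limit or range.

### The arm

A 7-joint arm with a two-finger parallel gripper is mounted at the origin on the work surface; the furniture and walls round the work are solid. World frame = base frame: x ahead of the robot, y to its left, z up, the work surface at z = 0. Lengths are in m, angles in rad, forces in N, time in s.
With the tool pointing down it reaches from about 0.425 to 0.925 m from the base axis. Payload 6.8 kg.
Tool frame: the origin (TCP) lies between the finger pads; the fingertips stand 22 mm ahead of it and the grasp point (between the pads) lies 3 mm ahead of it; z points along the fingers, y is the line along which they close (so a half turn about z gives the same grasp; the last joint's range is limited). The gripper opens to 85 mm and grips with 20 to 120 N. Pads are 22 mm wide; open, the fingers measure 114 mm over their backs; the gripper's body (76 mm by 85 mm) begins 54 mm behind the grasp point. The pads swing forward as they close: fully open they stand 13 mm farther back than shut.
Start: joints at [1.212, 0.477, 0.022, 1.555, -0.011, 1.109, -0.083], TCP at [0.168, -0.654, 0.253] pointing down, gripper open.
Joint ranges: [-2.96, 2.96], [-0.34, 2.1], [-1.41, 1.46], [0.24, 2.44], [-1.37, 4.51], [0.17, 1.92], [-2.96, 2.96]. Speed limits (rad/s): [2.39, 2.39, 3.14, 3.14, 3.14, 3.14, 3.14].

### API

Orientations are given as a unit quaternion [w, x, y, z].
In Python, from station import bot gives the robot as it stands.
- The arm moves only by the tool servo_tool, never from a script. Its argument "motion" is a list that holds one entry, the list of rows, each a list of 5 numbers: the opening, from 0 (shut) to 1 (fully open), then the shift along the world's x, y, z each as a share of 0.04 m, from -1 to 1, then the turn about the world's z as a share of 0.12 rad, from -1 to 1. A call has 1 to 20 rows; each row shifts and turns the commanded pose from where the row before left it; what a row does not reach is not made up. A row lasts 1/10 s, in which the tool goes at most 50 mm and 8.59 degrees, less where a joint would pass 70% of its speed; a pose out of reach is approached as far as the arm can. A call with a number of a shift or a turn outside -1 to 1 is refused whole. A call with a gripper value outside its range is refused whole. The fingers move at their own pace and stop on an object; "newtons" is the grip in N (left out, the last holds). Time passes only in rows, so rows that do not move let the fingers close. It gives the time, the measured TCP pose, the force, the opening and the grip force at its end, in the units of the state.
- bot.get_obs(): the state, without advancing time (a new reading comes with each control period).
- bot.read_camera(name): name is "scene" or "side" or "wrist"; returns (picture, depth): 420x560x3 uint8, red, green, blue; 420x560 float32, m along the optical axis (not along the pixel's ray), 0 where there is no reading.
- bot.get_calibration(name): a dict with "fovy" (degrees; the focal length in pixels is half the picture's height over the tangent of half this angle, whatever the lens; pixels are square), "cx", "cy" (the principal point, pixels), "view" (4x4, takes a point from world to camera coordinates). Camera axes: x right, y down, z forward; pixel columns grow to the right and rows downward; lengths in m; the calibration is good to about 2 mm. A picture is of the moment at which its call begins: read the wrist's pose just before it. get_calibration takes no time and is no camera call; for the wrist camera it gives the pose at the moment of the call.
- bot.hand_in(): hands the job in; it is judged then, once.
The state is a dict: "t": time; "q": joint angles; "joint_vel": joint speeds; "joint_torque": joint torques, N m; "eef_pos": TCP position; "tool_rot": TCP orientation; "contact_force": force on the tool from outside, world axes, zero at the start; "torque": the same for the moment, N m; "gripper_width": opening from 0.0 (shut) to 1.0 (fully open); "grasp_force": force on a finger pad.
Only numpy, scipy, OpenCV 4.12 (cv2) and the standard library are available. Lean on these libraries where they do the work, as an engineer would, in place of code of your own. Each camera call takes 0.05 s, during which the arm holds its last target. There are 200 camera calls.

## Working session

There is one attempt and no reset: what is moved stays moved. The work goes in short steps, Python scripts to look and compute and a tool call to move; the robot and the scene stay as the last step left them, time stands still between calls to the robot, and variables do not carry over. Pictures are saved under pics/ and viewed, at most 10 in all, crops included, and the job is handed in when it is done.

Besides the shell and the picture viewer there is one more tool, called after ">>>" as name([rows], argument=value, ...), one row to a line, values as JSON. servo_tool: Moves the arm, as the interface text tells. Shift numbers are shares of 0.04 m and turn numbers shares of 0.12 rad, none past 1 either way. Its arguments: {"type":"object","properties":{"motion":{"type":"array"},"newtons":{"type":"number"}},"required":["motion"]}

```bash
mkdir -p pics; cat > h.py <<'E'
import numpy as np, cv2
from station import bot
def snap(n,tag):
    c=bot.get_calibration(n); im,d=bot.read_camera(n)
    np.savez(f'pics/{tag}.npz',im=im,d=d,V=c['view'],k=[c['fovy'],c['cx'],c['cy']])
    cv2.imwrite(f'pics/{tag}.png',im[:,:,::-1]); return im,d
class S:
    def __init__(s,tag):
        z=np.load(f'pics/{tag}.npz'); s.im=z['im'];s.d=z['d'];s.V=z['V'];fy,s.cx,s.cy=z['k'];s.f=s.im.shape[0]/2/np.tan(np.radians(fy)/2)
        s.Vi=np.linalg.inv(s.V)
    def ray(s,u,v): # origin, dir
        dc=np.array([(u-s.cx)/s.f,(v-s.cy)/s.f,1]); return s.Vi[:3,3], s.Vi[:3,:3]@dc
    def atz(s,u,v,z): o,r=s.ray(u,v); return o+r*(z-o[2])/r[2]
    def pt(s,u,v): o,r=s.ray(u,v); return o+r*s.d[int(round(v)),int(round(u))]
    def cloud(s):
        v,u=np.mgrid[:s.im.shape[0],:s.im.shape[1]]
        P=np.stack([(u-s.cx)/s.f*s.d,(v-s.cy)/s.f*s.d,s.d],-1)
        return P@s.Vi[:3,:3].T+s.Vi[:3,3]
    def proj(s,p): q=s.V[:3,:3]@np.asarray(p)+s.V[:3,3]; return q[:2]/q[2]*s.f+[s.cx,s.cy]
    def crop(s,u0,v0,u1,v1,k,out): cv2.imwrite(f'pics/{out}.png',cv2.resize(s.im[v0:v1,u0:u1,::-1],None,fx=k,fy=k,interpolation=cv2.INTER_CUBIC))
E
python3 - <<'E'
from h import *
o=bot.get_obs(); print(o['t'],o['eef_pos'],o['tool_rot'],o['gripper_width'])
for n in('scene','side'):
    snap(n,n+'0'); s=S(n+'0'); print(n,s.Vi[:3,3].round(3),s.ray(s.cx,s.cy)[1].round(2),s.f, s.cx,s.cy)
E
```

```text
0.0 [ 0.1674065  -0.65333041  0.25231189] [-9.10069754e-04  9.92142373e-01  1.25110546e-01 -1.85084499e-04] 1.0009155814566373
scene [-0.126  0.393  0.769] [ 0.59 -0.38 -0.72] 432.23127803925877 281.8514582785949 212.07173471213716
side [ 0.09  -0.599  0.526] [ 0.43  0.72 -0.54] 400.6457561987991 279.0980294772729 210.45578766684105
```

View pics/scene0.png

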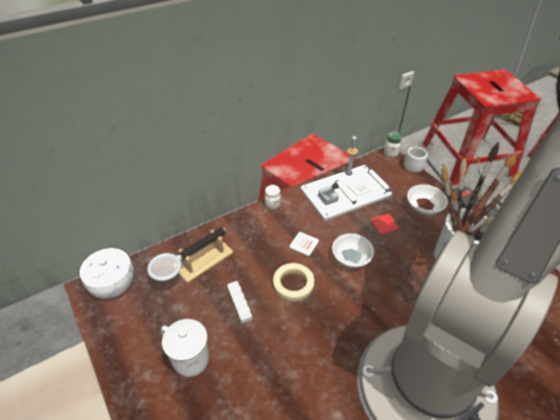

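View pics/side0.png

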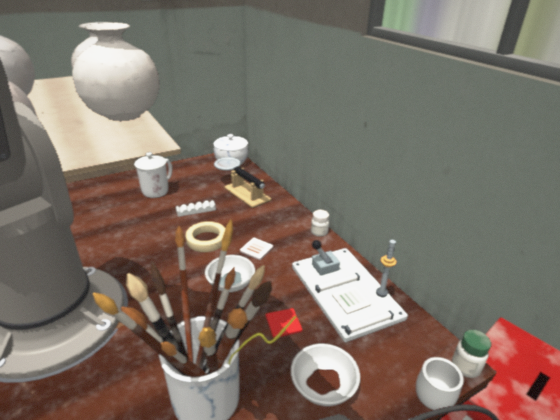

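Scene: loupe lens (165,267), handle (205,243) on its rest. Stand at (345,190) with switch (328,193), tile (360,188) and post and collar (352,151). Jar (272,196). Tile candidates are the stand tile (360,188), the spare tile (304,243) and the red tile (385,223); I choose the one on the stand between the light bars. Next is a close crop.

```bash
python3 - <<'E'
from h import *
a=S('scene0');b=S('side0')
A=cv2.resize(a.im[125:225,290:400],None,fx=5,fy=5,interpolation=cv2.INTER_CUBIC)[:500]
cv2.imwrite('pics/c1.png',A[:,:,::-1])
b.crop(285,230,415,340,5,'c2')
a.crop(140,215,250,285,7,'c3')
E
```

```text
(no output)
```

View pics/c1.png

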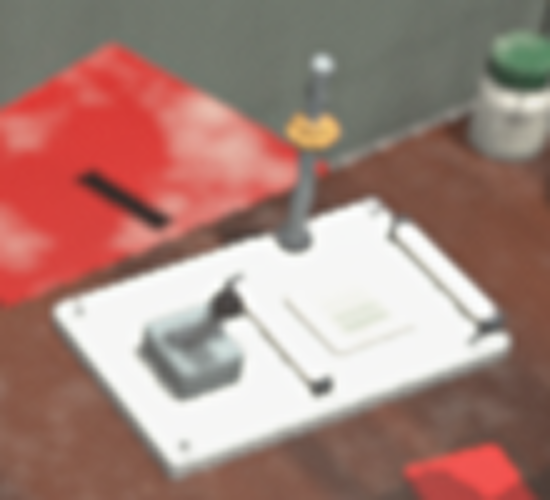

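View pics/c2.png

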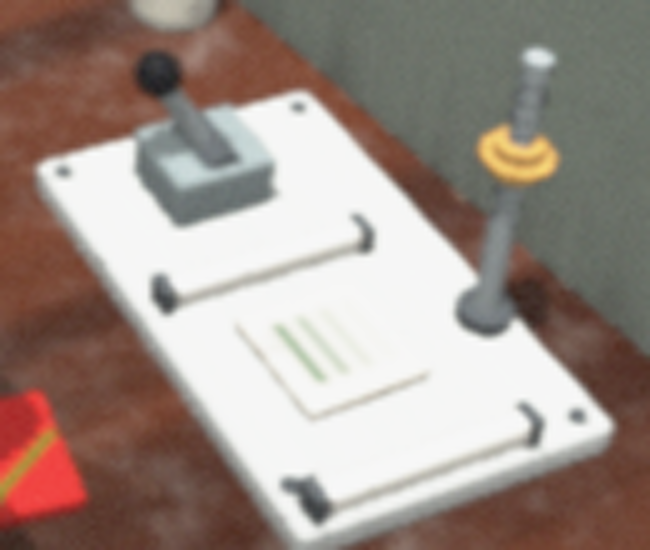

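View pics/c3.png

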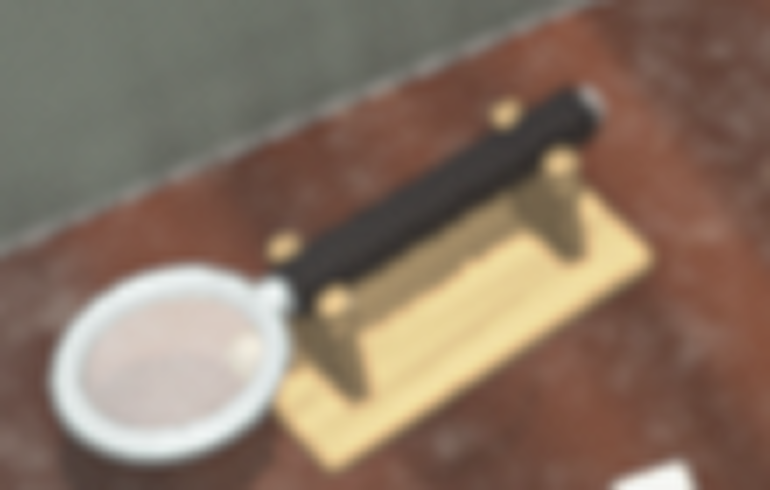

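c1: tile on the stand between the bars, edge corners (288,298), (342,352), (412,328), flange (313,130), ball about (230,297). c2: ball (158,73), flange (518,155), tile corners (238,325), (313,416), (430,375). c3: lens (172,363), handle from (295,285) to (590,105).

```bash
python3 - <<'E'
from h import *
from scipy.optimize import least_squares
a=S('scene0');b=S('side0')
ca=lambda u,v:(290+u/5-.4,125+v/5-.4); cb=lambda u,v:(285+u/5-.4,230+v/5-.4); cc=lambda u,v:(140+u/7-.43,215+v/7-.43)
def tri(p,q):
    M=[];r=[]
    for s,(u,v) in((a,p),(b,q)):
        o,d=s.ray(u,v); d/=np.linalg.norm(d); P=np.eye(3)-np.outer(d,d); M.append(P);r.append(P@o)
    x=np.linalg.lstsq(np.vstack(M),np.hstack(r),rcond=None)[0]; return x.round(4),np.round([np.linalg.norm(M[0]@x-r[0]),np.linalg.norm(M[1]@x-r[1])],4)
L=np.array([[.073,.1],[-.052,.1],[-.052,-.1],[.073,-.1]])
A=[a.atz(*ca(*p),.014)[:2] for p in((55,308),(175,470),(510,345),(375,203))]
B=[b.atz(*cb(*p),.014)[:2] for p in((308,92),(42,165),(300,540),(613,425))]
def fit(T):
    f=lambda x:(np.array([[np.cos(x[2]),-np.sin(x[2])],[np.sin(x[2]),np.cos(x[2])]])@L.T).T+x[:2]-T
    r=least_squares(lambda x:f(x).ravel(),[*np.mean(T,0),0]);return r.x,f(r.x)
for T in(A,B,(np.array(A)+B)/2):
    x,r=fit(T);print('stand',x.round(4),r.round(4).tolist())
R=np.array([[np.cos(x[2]),-np.sin(x[2])],[np.sin(x[2]),np.cos(x[2])]])
for n,p in(('tile',(.0,-.04)),('post',(.06,-.04)),('sw',(0,.06)),('tip',(-.024,.06))):print(n,(R@p+x[:2]).round(4))
print('tip z',.034+.05*np.cos(.5))
print('ball',tri(ca(230,297),cb(158,73)));print('flange',tri(ca(313,130),cb(518,155)))
print('tile c a',[a.atz(*ca(*p),.0175)[:2].round(4) for p in((288,298),(342,352),(412,328))])
print('tile c b',[b.atz(*cb(*p),.0175)[:2].round(4) for p in((238,325),(313,416),(430,375))])
l=a.atz(*cc(172,363),.053);h0=a.atz(*cc(290,280),.061);h1=a.atz(*cc(580,100),.061)
print('lens',l.round(4),'hs',h0.round(4),h1.round(4),np.linalg.norm(h1-h0))
C=a.cloud()
# table/handle depth sanity
for n,p in(('handle',cc(440,190)),('foot',cc(450,300)),('lens',cc(172,363)),('sp',(304,243)),('jar',(272,190)),('tile',ca(350,315)),('flange',ca(313,138))):print(n,a.pt(*p).round(4))
# handle mask
im=a.im.astype(int);m=(im.max(2)<75);m[:228]=0;m[265:]=0;m[:,:175]=0;m[:,235:]=0
m&=(C[...,2]>.045)
P=C[m];print(m.sum(),P.mean(0).round(4),P[:,2].min(),P[:,2].max());w,v=np.linalg.eigh(np.cov(P[:,:2].T));print('dir',v[:,1],np.ptp(P[:,:2]@v[:,1]))
E
```

```text
stand [ 0.46   -0.1888 -0.1125] [[-0.0005, 0.0019], [0.0016, -0.0002], [-0.0006, -0.0014], [-0.0005, -0.0003]]
stand [ 0.4636 -0.1931 -0.1136] [[0.0012, 0.001], [-0.0015, 0.0021], [-0.0003, -0.0009], [0.0006, -0.0021]]
stand [ 0.4618 -0.191  -0.1131] [[0.0004, 0.0014], [0.0001, 0.0009], [-0.0005, -0.0012], [0.0, -0.0012]]
tile [ 0.4573 -0.2307]
post [ 0.5169 -0.2375]
sw [ 0.4686 -0.1313]
tip [ 0.4447 -0.1286]
tip z 0.07787912809451863
ball (array([ 0.4468, -0.1312,  0.0801]), array([0.0008, 0.0008]))
flange (array([ 0.5195, -0.2385,  0.0897]), array([0.0006, 0.0006]))
tile c a [array([ 0.4833, -0.2043]), array([ 0.4367, -0.202 ]), array([ 0.4316, -0.2439])]
tile c b [array([ 0.438 , -0.2013]), array([ 0.4347, -0.2484]), array([ 0.4821, -0.253 ])]
lens [0.4562 0.3017 0.053 ] hs [0.4601 0.2615 0.061 ] [0.4787 0.1556 0.061 ] 0.10753371710427453
handle [0.471  0.2079 0.0578]
foot [0.4717 0.2112 0.005 ]
lens [0.4578 0.3015 0.051 ]
sp [ 0.3864 -0.0018  0.0062]
jar [ 0.5389 -0.0095  0.049 ]
tile [ 0.4539 -0.2209  0.0204]
flange [ 0.51   -0.2304  0.0934]
325 [0.467  0.2099 0.0596] 0.04642488781809573 0.7692190191428367
dir [-0.75820289  0.6520187 ] 0.6162494618887447
```

```bash
python3 - <<'E'
from h import *
for n in('scene0','side0'):
    s=S(n);C=s.cloud();C[s.d==0]=9
    for x in np.arange(.15,.66,.05):
        print(round(x,2),[ (lambda q:int(1000*np.percentile(q,99)) if len(q)>3 else '-')(C[(abs(C[...,0]-x)<.025)&(abs(C[...,1]-y)<.025)&(C[...,2]<.6)&(C[...,2]>.0)][:,2]) for y in np.arange(-.55,.36,.05)])
E
```

```text
0.15 ['-', '-', '-', '-', 230, 186, 165, 206, 2, 1, 1, 1, 2, 2, 1, 1, 2, 2, 0]
0.2 ['-', '-', 56, 62, 250, 216, 179, 232, 1, 2, 1, 1, 1, 1, 1, 2, 3, 1, 1]
0.25 ['-', '-', 55, 43, 257, 224, 192, 244, 1, 33, 32, 1, 19, 19, 1, 1, 1, 93, 109]
0.3 ['-', '-', 43, 46, 32, 32, 1, 7, 6, 32, 32, 31, 20, 19, 2, 18, 1, 93, 94]
0.35 ['-', '-', 18, 31, 33, 33, 5, 8, 5, 32, 32, 7, 19, 19, 1, 17, 2, 2, 2]
0.4 ['-', '-', 23, 2, 30, 25, 24, 24, 24, 14, 7, 8, 6, 1, 1, 1, 0, 57, 1]
0.45 ['-', '-', 50, 50, 2, 25, 22, 24, 83, 81, 1, 1, 1, 1, 60, 60, 60, 56, 56]
0.5 ['-', '-', 50, 60, 1, 26, 129, 87, 38, 37, 1, 46, 1, 1, 61, 60, 56, 57, 67]
0.55 ['-', '-', '-', 62, 1, 12, 91, 15, 14, 16, 46, 49, 1, 1, 2, 1, 2, 1, 66]
0.6 ['-', '-', '-', '-', '-', '-', '-', '-', '-', '-', '-', '-', '-', '-', '-', '-', '-', '-', '-']
0.65 ['-', '-', '-', '-', '-', '-', '-', '-', '-', '-', '-', '-', '-', '-', '-', '-', '-', '-', '-']
0.15 ['-', '-', '-', '-', 236, 197, 200, 207, 1, 1, 1, 1, 2, 1, 1, 1, 1, 1, 1]
0.2 ['-', '-', '-', '-', 250, 185, 190, 234, '-', 1, 1, 1, 1, 1, 1, 1, 1, 1, 3]
0.25 ['-', '-', '-', '-', 258, 225, 216, 245, 1, 33, 33, 1, 19, 19, 1, 1, 2, 94, 111]
0.3 ['-', '-', '-', 43, 33, 33, 3, 8, 5, 33, 33, 1, 20, 20, 1, 19, 1, 93, 95]
0.35 ['-', '-', '-', 34, 32, 33, 7, 8, 1, 33, 33, 7, 20, 20, 1, 18, 1, 2, 20]
0.4 ['-', '-', 24, 1, 33, 30, 23, 26, 24, 14, 7, 8, 6, 1, 1, 1, 2, 55, 1]
0.45 ['-', '-', 50, 50, 1, 25, 21, 25, 85, 38, 1, 1, 1, 1, 60, 61, 61, 58, 57]
0.5 ['-', 5, 50, 61, 1, 25, 131, 25, 40, 41, 0, 33, 1, 1, 61, 62, 57, 58, 69]
0.55 ['-', '-', 62, 62, 1, 13, 117, 15, 15, 15, 47, 49, 1, 1, 2, 1, 1, 2, 67]
0.6 ['-', '-', '-', '-', '-', '-', '-', '-', '-', '-', '-', '-', '-', '-', '-', '-', '-', '-', '-']
0.65 ['-', '-', '-', '-', '-', '-', '-', '-', '-', '-', '-', '-', '-', '-', '-', '-', '-', '-', '-']
```

>>> servo_tool([
  [[0, 0.73, 0.73, 0.25, 0.78], [0, 0.73, 0.73, 0.25, 0.78], [0, 0.73, 0.73, 0.25, 0.78], [0, 0.73, 0.73, 0.25, 0.78], [0, 0.73, 0.73, 0.25, 0.78], [0, 0.73, 0.73, 0.25, 0.78], [0, 0.73, 0.73, 0.25, 0.78], [0, 0.73, 0.73, 0.25, 0.78], [0, 0.02, 0.92, 0, 0.78], [0, 0.02, 0.92, 0, 0.78], [0, 0.02, 0.92, 0, 0.78], [0, 0.02, 0.92, 0, 0.78], [0, 0.02, 0.92, 0, 0.78], [0, 0.02, 0.92, 0, 0.78], [0, 0.02, 0.92, 0, 0.78], [0, 0.02, 0.92, 0, 0.78], [0, 0, 0, 0, 0], [0, 0, 0, 0, 0]],
])

```text
t: 1.9
eef_pos: [0.4074, -0.1254, 0.3333]
tool_rot: [0.0, 0.641, 0.767, -0.0]
contact_force: [-0.1, -0.4, 0.4]
gripper_width: 0.003
grasp_force: 0.0
```

```bash
python3 - <<'E'
from h import *
snap('wrist','w1');s=S('w1');print(s.Vi[:3,3].round(3),s.ray(s.cx,s.cy)[1].round(2),s.f)
for p in((.4455,-.13,.078),(.459,-.2265,.021),(.4078,-.125,.311)):print(s.proj(p).round(1))
E
```

```text
[ 0.394 -0.042  0.454] [ 0.06 -0.32 -0.95] 351.17164610077106
[308.9 178.6]
[300.1 238.5]
[274.9 279.4]
```

View pics/w1.png

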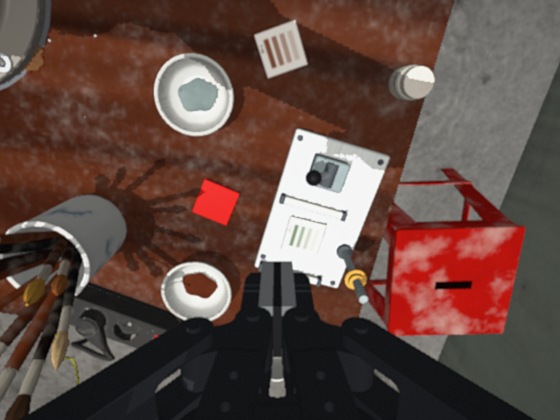

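Wrist view: ball (314,178), stand tile about (304,236), flange (355,279), red tile (216,202), spare tile (281,48). I'll enlarge the stand to refine the tile and ball.

```bash
python3 - <<'E'
from h import *
s=S('w1')
im=s.im[130:300,250:400].astype(np.float32); im=np.clip((im-170)*3,0,255) if 0 else im
z=cv2.resize(im,None,fx=3.5,fy=3.5,interpolation=cv2.INTER_CUBIC)
g=np.clip((z-200)*4.6,0,255)
cv2.imwrite('pics/c4.png',np.hstack([np.clip(z,0,255),g])[:,:800,::-1][:,:,:] if 0 else cv2.resize(np.hstack([np.clip(z,0,255),g]),(800,int(z.shape[0]*800/(2*z.shape[1]))))[:,:,::-1])
print(z.shape)
E
```

```text
(595, 525, 3)[ WARN:0@0.818] global loadsave.cpp:1063 imwrite_ Unsupported depth image for selected encoder is fallbacked to CV_8U.
```

View pics/c4.png

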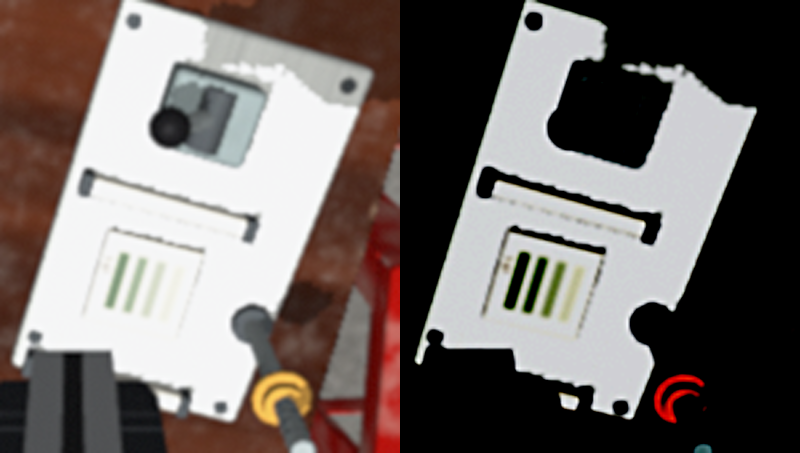

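```bash
python3 - <<'E'
from h import *
from scipy.optimize import least_squares
s=S('w1');k=800/1050*3.5;c=lambda u,v:(250+u/k-.3,130+v/k-.3)
T=np.array([s.atz(*c(*p),.021)[:2] for p in((109,229),(205,249),(180,335),(83,315))]);print('tile',T.round(4).tolist(),T.mean(0).round(4),np.linalg.norm(T-np.roll(T,1,0),axis=1).round(4))
St=np.array([s.atz(*c(*p),.014)[:2] for p in((374,70),(122,0),(12,362),(236,421))])
L=np.array([[.073,.1],[-.052,.1],[-.052,-.1],[.073,-.1]])
R=lambda t:np.array([[np.cos(t),-np.sin(t)],[np.sin(t),np.cos(t)]])
f=lambda x:L@R(x[2]).T+x[:2]-St
r=least_squares(lambda x:f(x).ravel(),[.46,-.19,-.11]);print(r.x.round(4),f(r.x).round(4).tolist(),(R(r.x[2])@[0,-.04]+r.x[:2]).round(4))
print('ball',s.atz(*c(170,127),.078).round(4))
for z in(.087,.09,.093):print('flange',s.atz(*c(282,398),z).round(4))
print('tip seen',s.proj([.4074,-.1254,.3113]),bot.get_obs()['tool_rot'])
E
```

```text
tile [[0.4401, -0.1966], [0.489, -0.1985], [0.487, -0.247], [0.436, -0.2447]] [ 0.463  -0.2217] [0.0483 0.0489 0.0486 0.0511]
[ 0.4666 -0.1895 -0.1006] [[0.0004, 0.0007], [-0.0003, 0.0026], [-0.0, -0.0022], [-0.0001, -0.0011]] [ 0.4626 -0.2293]
ball [ 0.4502 -0.1277  0.078 ]
flange [ 0.5242 -0.238   0.087 ]
flange [ 0.5231 -0.2364  0.09  ]
flange [ 0.522  -0.2348  0.093 ]
tip seen [273.85768913 280.34064002] [ 2.86100113e-06  6.41981582e-01  7.66720019e-01 -2.45202852e-04]
```

>>> servo_tool([
  [[0, 0, 0, -0.88, 0], [0, 0, 0, -0.88, 0], [0, 0, 0, -0.88, 0], [0, 0, 0, -0.88, 0], [0, 0, 0, -0.88, 0], [0, 0, 0, -0.88, 0], [0, 0, 0, -0.88, 0], [0, 0, 0, 0, 0]],
])

```text
t: 2.75
eef_pos: [0.4043, -0.1264, 0.0832]
tool_rot: [-0.004, 0.642, 0.766, -0.002]
contact_force: [-0.3, 0.5, 0.1]
gripper_width: -0.0
grasp_force: 0.0
```

>>> servo_tool([
  [[0, 0.2, -0.02, 0, 0], [0, 0.2, -0.02, 0, 0], [0, 0.2, -0.02, 0, 0], [0, 0.2, -0.02, 0, 0], [0, 0.2, -0.02, 0, 0], [0, 0.2, -0.02, 0, 0], [0, 0.2, -0.02, 0, 0], [0, 0, 0, 0, 0], [0, 0, 0, 0, 0]],
])

```text
t: 3.65
eef_pos: [0.4635, -0.1314, 0.0868]
tool_rot: [-0.0, 0.642, 0.767, -0.0]
contact_force: [-0.4, 0.2, 0.1]
gripper_width: 0.001
grasp_force: 0.0
```

```bash
python3 - <<'E'
from h import *
snap('side','s1');s=S('s1');s.crop(300,215,380,275,8,'c5')
E
```

```text
(no output)
```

View pics/c5.png

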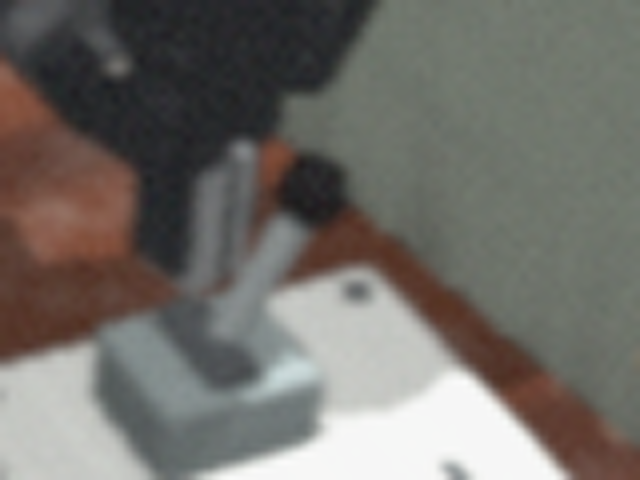

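The lever now leans away, ball at crop (310,188), so the switch is on. Next I move over the loupe.

>>> servo_tool([
  [[0, -0.3, 0, 0.1, 0], [0, 0, 0, 0.9, 0], [0.5, 0, 0, 1, 0], [1, 0, 0, 1, 0], [1, 0.05, 0.97, 0, 0], [1, 0.05, 0.97, 0, 0], [1, 0.05, 0.97, 0, 0], [1, 0.05, 0.97, 0, 0], [1, 0.05, 0.97, 0, 0], [1, 0.05, 0.97, 0, 0], [1, 0.05, 0.97, 0, 0], [1, 0.05, 0.97, 0, 0], [1, 0.05, 0.97, 0, 0], [1, 0, 0, 0, 0], [1, 0, 0, 0, 0], [1, 0, 0, 0, 0]],
])

```text
t: 5.3
eef_pos: [0.469, 0.2159, 0.2066]
tool_rot: [0.0, 0.642, 0.767, -0.001]
contact_force: [-0.0, 0.5, -1.0]
gripper_width: 1.002
grasp_force: 0.0
```

```bash
python3 - <<'E'
from h import *
o=bot.get_obs();print(o['q'].round(2) if hasattr(o['q'],'round') else o['q'])
b=S('s1');print('on-ball pred',b.proj([.4924,-.134,.078]),'seen',(338.3,238))
snap('wrist','w2');s=S('w2');C=s.cloud();C[s.d==0]=9
m=(C[...,2]>.045)&(C[...,2]<.075)&(s.im.max(2)<80)&(abs(C[...,0]-.47)<.1)&(abs(C[...,1]-.22)<.14)
n,l,st,ce=cv2.connectedComponentsWithStats(m.astype(np.uint8))
for i in range(1,n):
    if st[i,4]>100:
        P=C[l==i];(cx,cy),(w,h),a=cv2.minAreaRect((P[:,:2]*1000).astype(np.float32));print(st[i],P.mean(0).round(4),np.median(P[:,2]),(cx,cy,w,h,a))
E
```

```text
[ 0.02  0.35 -0.69  1.94  0.28  0.95 -0.63]
on-ball pred [337.35046347 238.5172031 ] seen (338.3, 238)
[ 272  136   22  134 2297] [0.4756 0.2112 0.0605] 0.06051787645200285 (475.73760986328125, 208.5107421875, 15.566532135009766, 115.3233413696289, 9.519060134887695)
```

View pics/w2.png

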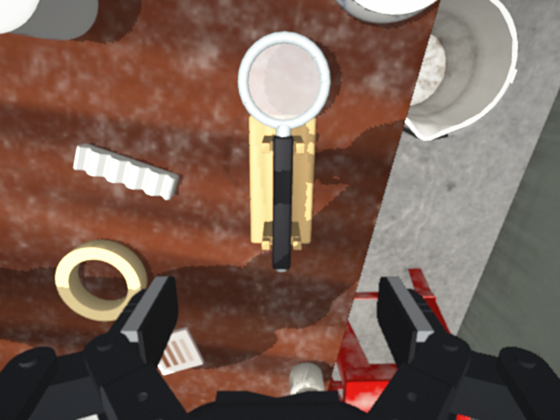

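The wrist picture shows the loupe handle (282,135–270) midway between the open fingers, lens at (285,80). I'll descend and close.

>>> servo_tool([
  [[1, 0.06, 0.08, -0.9, -0.1], [1, 0, 0, -0.9, 0], [1, 0, 0, -0.9, 0], [1, 0, 0, -0.9, 0], [1, 0, 0, -0.31, 0], [1, 0, 0, 0, 0], [1, 0, 0, 0, 0]],
])

```text
t: 6.05
eef_pos: [0.4727, 0.2209, 0.0517]
tool_rot: [0.0, 0.646, 0.763, 0.001]
contact_force: [1.7, 0.2, 1.1]
gripper_width: 0.999
grasp_force: 0.0
```

>>> servo_tool([
  [[0.6, 0, 0, 0, 0], [0.4, 0, 0, 0, 0], [0.25, 0, 0, 0, 0], [0.1, 0, 0, 0, 0], [0, 0, 0, 0, 0], [0, 0, 0, 0, 0], [0, 0, 0, 0, 0], [0, 0, 0, 0, 0]],
], newtons=40)

```text
t: 6.85
eef_pos: [0.472, 0.2209, 0.0508]
tool_rot: [0.0, 0.646, 0.763, 0.0]
contact_force: [-1.0, -0.9, 6.2]
gripper_width: 0.182
grasp_force: 39.9
```

>>> servo_tool([
  [[0, 0, 0, 0.1, 0], [0, 0, 0, 0.3, 0], [0, 0, 0, 0.7, 0], [0, 0, 0, 0.8, 0], [0, 0, 0, 0.6, 0], [0, 0, 0, 0, 0], [0, 0, 0, 0, 0], [0, 0, 0, 0, 0], [0, 0, 0, 0, 0]],
])

```text
t: 7.75
eef_pos: [0.4712, 0.2205, 0.1495]
tool_rot: [-0.001, 0.646, 0.763, -0.001]
contact_force: [0.1, 0.2, -1.5]
gripper_width: 0.182
grasp_force: 39.2
```

```bash
cat > lens.py <<'E'
from h import *
def analyse(tag):
    s=S(tag);C=s.cloud();C[s.d==0]=9
    o=bot.get_obs();t=np.array(o['eef_pos'])
    lp=t+[-.165*.083,.986*.083,.003]
    im=s.im.astype(int);m=(np.linalg.norm(C[...,:2]-lp[:2],axis=2)<.06)&(abs(C[...,2]-lp[2])<.03)
    h=(np.linalg.norm(C[...,:2]-t[:2],axis=2)<.15)&(abs(C[...,2]-t[2])<.03)&(im.max(2)<80)
    P=C[m];print(tag,'n',m.sum(),'bbox mid',((np.percentile(P,1,0)+np.percentile(P,99,0))/2).round(4),'ext',np.ptp(P,axis=0).round(3),'medz',np.median(P[:,2]).round(4),'pred',lp.round(4))
    A=np.c_[P[:,:2]-P[:,:2].mean(0),np.ones(len(P))];w=np.ones(len(P),bool)
    for _ in range(5):
        c=np.linalg.lstsq(A[w],P[w,2],rcond=None)[0];r=abs(P[:,2]-A@c);w=r<.006
    print('  tilt',c[:2].round(3),'z',c[2].round(4),w.sum())
if __name__=='__main__':
    import sys
    o=bot.get_obs();print(o['eef_pos'],o['tool_rot'],o['contact_force'],o['torque'])
    for n in sys.argv[2:]: snap(n,n+sys.argv[1]);analyse(n+sys.argv[1])
E
python3 lens.py 2 scene side wrist
```

```text
[0.47120548 0.220477   0.14945226] [-5.00811846e-04  6.46141479e-01  7.63216872e-01 -9.71419273e-04] [ 0.12044519  0.19470909 -1.45196817] [ 0.04572922  0.04318301 -0.01500904]
scene2 n 921 bbox mid [0.4537 0.2893 0.1522] ext [0.068 0.093 0.017] medz 0.1521 pred [0.4576 0.3024 0.1525]
  tilt [ 0.009 -0.037] z 0.1524 901
side2 n 146 bbox mid [0.4478 0.2899 0.1514] ext [0.061 0.083 0.012] medz 0.1534 pred [0.4577 0.3025 0.1527]
  tilt [-0.029  0.057] z 0.153 146
wrist2 n 37724 bbox mid [0.4587 0.2879 0.1558] ext [0.068 0.089 0.016] medz 0.154 pred [0.4578 0.3026 0.1528]
  tilt [ 0.006 -0.049] z 0.1544 37702
```

>>> servo_tool([
  [[0, 0, -0.5, 0, 0], [0, 0, -0.8, 0, 0], [0, 0, -0.96, 0, 0], [0, 0, -0.96, 0, 0], [0, 0, -0.96, 0, 0], [0, 0, -0.96, 0, 0], [0, 0, -0.96, 0, 0], [0, 0, -0.96, 0, 0], [0, 0, -0.96, 0, 0], [0, 0, -0.96, 0, 0], [0, 0, -0.96, 0, 0], [0, 0, -0.96, 0, 0], [0, 0, -0.96, 0, 0], [0, 0.06, -0.8, 0, 0], [0, 0, -0.5, 0, 0], [0, 0, 0, 0, 0], [0, 0, 0, 0, 0], [0, 0, 0, 0, 0]],
])

```text
t: 9.7
eef_pos: [0.4745, -0.3039, 0.1503]
tool_rot: [-0.0, 0.645, 0.764, 0.0]
contact_force: [-0.8, -0.3, -0.2]
gripper_width: 0.182
grasp_force: 39.2
```

```bash
python3 lens.py 3 scene side wrist; python3 - <<'E'
from h import *
# flange and lens in depth clouds of the same cameras
for n in('scene3','side3','scene0','side0'):
    s=S(n);C=s.cloud();C[s.d==0]=9;im=s.im.astype(int)
    y=(im[...,0]>150)&(im[...,0]-im[...,2]>60)&(np.linalg.norm(C[...,:2]-[.518,-.238],axis=2)<.035)&(C[...,2]>.06)
    v,u=np.nonzero(y);P=C[y]
    if len(P): print(n,len(P),u.mean(),v.mean(),u.min(),u.max(),v.min(),v.max(),P.mean(0).round(4),np.percentile(P[:,2],[5,50,95]).round(4))
E
```

```text
[ 0.47449128 -0.30389163  0.15027482] [-4.83130204e-04  6.45458551e-01  7.63795100e-01  2.67764242e-04] [-0.82167546 -0.25757167 -0.18614467] [ 0.03455971 -0.07029816  0.04162564]
scene3 n 500 bbox mid [ 0.4715 -0.2339  0.1451] ext [0.095 0.093 0.036] medz 0.1532 pred [ 0.4609 -0.2221  0.1534]
  tilt [ 0.01  -0.037] z 0.1536 484
side3 n 911 bbox mid [ 0.4587 -0.2321  0.1522] ext [0.066 0.09  0.013] medz 0.1541 pred [ 0.4609 -0.2222  0.1535]
  tilt [0.006 0.015] z 0.1541 901
wrist3 n 37929 bbox mid [ 0.4623 -0.2369  0.1566] ext [0.092 0.089 0.039] medz 0.1549 pred [ 0.4609 -0.2224  0.1536]
  tilt [ 0.008 -0.048] z 0.1553 37690
scene3 39 350.7692307692308 151.87179487179486 348 355 148 158 [ 0.5164 -0.2315  0.0897] [0.0726 0.0911 0.0963]
side3 28 384.9642857142857 262.64285714285717 381 389 259 265 [ 0.5112 -0.24    0.0903] [0.089  0.0904 0.0915]
scene0 60 351.3833333333333 151.55 347 356 148 158 [ 0.5158 -0.2329  0.0906] [0.0763 0.0906 0.098 ]
side0 120 388.3 261.05833333333334 381 396 255 266 [ 0.517  -0.2413  0.0924] [0.0883 0.0914 0.0967]
```

>>> servo_tool([
  [[0, 0, -0.06, -0.4, 0], [0, 0, 0, -0.5, 0], [0, 0, 0, -0.4, 0], [0, 0, 0, -0.2, 0], [0, 0, 0, -0.05, 0], [0, 0, 0, 0, 0], [0, 0, 0, 0, 0], [0, 0, 0, 0, 0]],
])

```text
t: 10.65
eef_pos: [0.4749, -0.3081, 0.0892]
tool_rot: [0.001, 0.646, 0.763, 0.0]
contact_force: [0.1, -1.3, -0.4]
gripper_width: 0.182
grasp_force: 39.2
```

```bash
python3 lens.py 4 scene side; python3 - <<'E'
from h import *
a=S('scene0');b=S('side0')
ca=lambda u,v:(290+u/5-.4,125+v/5-.4); cb=lambda u,v:(285+u/5-.4,230+v/5-.4)
def tri(p,q):
    M=[];r=[]
    for s,(u,v) in((a,p),(b,q)):
        o,d=s.ray(u,v); d/=np.linalg.norm(d); P=np.eye(3)-np.outer(d,d); M.append(P);r.append(P@o)
    return np.linalg.lstsq(np.vstack(M),np.hstack(r),rcond=None)[0].round(4)
print('posttop',tri(ca(322,63),cb(538,55)),'flange',tri(ca(313,130),cb(518,155)))
s=S('scene4');t=S('side4')
A=cv2.resize(s.im[130:220,305:405],None,fx=4,fy=4,interpolation=cv2.INTER_CUBIC)
B=cv2.resize(t.im[235:325,315:415],None,fx=4,fy=4,interpolation=cv2.INTER_CUBIC)
cv2.imwrite('pics/c6.png',np.hstack([A,B])[:,:,::-1])
E
```

```text
[ 0.47486902 -0.30813116  0.0892426 ] [7.06915510e-04 6.46217210e-01 7.63153198e-01 1.22813072e-04] [ 0.14592744 -1.28534579 -0.44082197] [0.02352156 0.00701049 0.02360394]
scene4 n 568 bbox mid [ 0.4731 -0.2381  0.0928] ext [0.095 0.092 0.058] medz 0.0921 pred [ 0.461  -0.2263  0.0922]
  tilt [-0.003 -0.043] z 0.0922 508
side4 n 949 bbox mid [ 0.4721 -0.2319  0.0953] ext [0.093 0.078 0.04 ] medz 0.0929 pred [ 0.461  -0.2263  0.0921]
  tilt [0.   0.02] z 0.0927 932
posttop [ 0.5197 -0.2377  0.1315] flange [ 0.5195 -0.2385  0.0897]
```

View pics/c6.png

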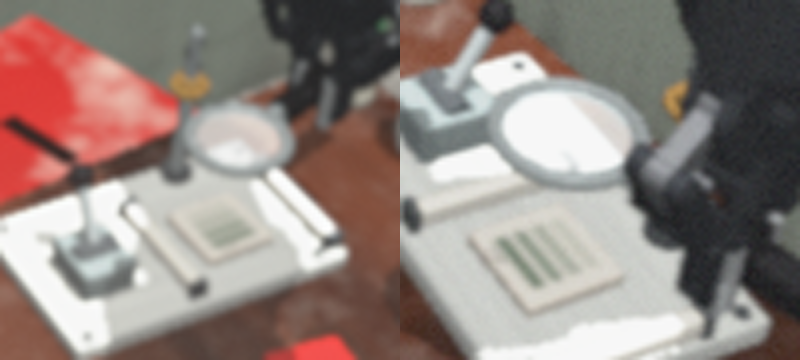

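Left half: tile corners (168,212), (235,190), (273,235), (205,262) and lens (240,136). Right half: tile (470,240), (560,205), (623,262), (530,308) and lens (568,132). The switch is still on.

```bash
python3 - <<'E'
from h import *
a=S('scene4');b=S('side4')
ca=lambda u,v:(305+u/4-.4,130+v/4-.4); cb=lambda u,v:(315+(u-400)/4-.4,235+v/4-.4)
def tri(p,q):
    M=[];r=[]
    for s,(u,v) in((a,p),(b,q)):
        o,d=s.ray(u,v); d/=np.linalg.norm(d); P=np.eye(3)-np.outer(d,d); M.append(P);r.append(P@o)
    x=np.linalg.lstsq(np.vstack(M),np.hstack(r),rcond=None)[0];return x.round(4),[np.linalg.norm(m@x-k).round(4) for m,k in zip(M,r)]
TA=[(168,212),(235,190),(273,235),(205,262)];TB=[(470,240),(560,205),(623,262),(530,308)]
for s,c,T,l in((a,ca,TA,(240,136)),(b,cb,TB,(568,132))):
    K=np.array([s.atz(*c(*p),.020)[:2] for p in T]);print('tile',K.round(4).tolist(),K.mean(0).round(4),'lens',s.atz(*c(*l),.091).round(4))
print('lens',tri(ca(240,136),cb(568,132)),'tile',tri(ca(*np.mean(TA,0)),cb(*np.mean(TB,0))))
o=bot.get_obs();print(o['eef_pos'],o['t'],o['joint_vel'])
E
```

```text
tile [[0.487, -0.2049], [0.4806, -0.256], [0.4339, -0.2482], [0.4375, -0.1951]] [ 0.4597 -0.226 ] lens [ 0.4605 -0.2298  0.091 ]
tile [[0.4361, -0.2032], [0.4853, -0.2049], [0.4869, -0.2463], [0.4345, -0.2479]] [ 0.4607 -0.2256] lens [ 0.4602 -0.2276  0.091 ]
lens (array([ 0.4593, -0.2286,  0.0923]), [np.float64(0.0001), np.float64(0.0001)]) tile (array([ 0.46  , -0.2261,  0.0198]), [np.float64(0.0003), np.float64(0.0003)])
[ 0.47466924 -0.30809348  0.0890936 ] 10.75 [-0.00021099  0.00148281  0.00140292  0.00194092  0.00132556 -0.00071908
 -0.00191302]
```

>>> servo_tool([
  [[0, 0, 0.05, -0.04, 0], [0, 0, 0, 0, 0], [0, 0, 0, 0, 0], [0, 0, 0, 0, 0], [0, 0, 0, 0, 0], [0, 0, 0, 0, 0], [0, 0, 0, 0, 0], [0, 0, 0, 0, 0], [0, 0, 0, 0, 0], [0, 0, 0, 0, 0]],
])

```text
t: 11.75
eef_pos: [0.4743, -0.3059, 0.0869]
tool_rot: [-0.0, 0.646, 0.763, 0.0]
contact_force: [0.6, 0.7, -1.1]
gripper_width: 0.184
grasp_force: 39.2
```

```bash
python3 - <<'E'
from station import bot
o=bot.get_obs();print(o['eef_pos'],o['joint_vel'],o['grasp_force'],o['contact_force']);print(bot.hand_in())
E
```

```text
[ 0.4743222  -0.30588427  0.08688901] [ 8.21576584e-04  2.01154944e-03 -9.16388965e-05  1.53737090e-03
  3.11566250e-04 -2.50259047e-05 -8.29099675e-04] 39.22866225242615 [ 0.62513462  0.67536536 -1.11984522]
the job is handed in; nothing more can be done
None
```

The job is handed in: the switch is on and the loupe is held still over the tile, with the lens measured about 1–3 mm from the tile's centre and within about 2 mm of the flange height; the verdict was not shown.

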